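# Put the food thermometer away in its foam case

## Task

Take the food thermometer off its sloping rest and put it away in the foam-lined orange case: lay it, display up, in the cut-out that matches its shape and press it gently until it sits fully home. It is a delicate instrument, so do not squeeze it hard, force it or drop it, and leave the sauce pot, spray bottle and spoon where they are.

Things in the scene. Friction and masses are not known exactly. Their poses are not given: they have to be found in the camera images.
- meter_center (a point): Food thermometer, about 0.2 kg, 130 mm long without probe, 40 mm thick: blue handle 36 mm wide (87 mm, towards -x), white head 56 mm wide (43 mm, towards +x). This point: middle of length, width and thickness, on the handle at the centre of mass. x to the head, z out of the display. Lower edges rounded 3 mm. Breaks if gripped with over 55 N or pressed down with over 40 N.
- meter_tip (a point): Tip of the thermometer's steel probe, 8 mm thick, standing 30 mm out of the head's end: 95 mm from the thermometer's centre along its x and 8 mm along its z.
- rest: Fixed rest. Origin on the table under its middle, z up, x level towards its high end. A plate 40 mm wide, 150 mm long slopes up along x at 26 degrees, its middle 62 mm above the origin. The thermometer lies on it, display up, head uphill, handle's end against a 14 mm ledge at the low end, so its display faces back towards the low end, 26 degrees from vertical.
- guard (a point): Middle of the front edge (the edge over the rest's low side) of a clear splash guard fixed over the rest, 302 mm above the table, 10 mm along the rest's x; the guard runs 120 mm on along x, 75 mm to either side, on two posts at its back. It blocks a hand coming straight down on the thermometer; a hand tilted square to the sloping plate is clear of it.
- case: Fixed open orange case, 252 mm long (along y), 138 mm wide (x), 32 mm high. Origin: centre of its underside, z up. A dark foam block 210 mm long, top level with the rim, lies in it with its cut-out in its middle. It was left anywhere up to 14 mm either way along y from the middle; this is not reported: find it by touch or sight. It stays put under side forces up to about 12 N.
- case_head_end (a point): Middle of the rim of the case's +y end: the end to which the cut-out's head part points. The cut-out, 18 mm deep, has the thermometer's shape, 1.5 mm clear all round. Beside the handle it widens into finger notches, from 24 mm behind to 20 mm ahead of the cut-out's middle, 50 mm to either side of the centre line, down to 6 mm above the table.
- case_home (a point): Point in the middle of the case, 34 mm above the table: the height of the thermometer's centre when fully home (52 mm when it lies on the foam's top). Springy foam bulges in the side walls stop it about 11 mm too high (45 mm): it must be pressed past them with 8 to 20 N. The floor under it is a soft pad, 6 N per mm, that gives up to 4 mm.
- sauce_mid (a point): Bystander: pink lidded sauce pot, 68 mm across, 55 mm high; the point is at half height.
- spray_mid (a point): Bystander: spray bottle, 60 mm across, 130 mm high; the point is at half height.
- spoon_grip (a point): Bystander: steel serving spoon lying flat; the point is on its handle.
There are look-alikes about, which are no part of the job. What is shaped like the part that bears meter_center but green, red or yellow is not meant.

How it is judged:
At the end, for the whole second after the job is handed in: The thermometer lies display up in the cut-out, probe towards the case's +y end, its centre 29 to 36.5 mm above the case's underside (home is 34), within 5 mm of the case's centre line across and 20 mm along, within 0.06 rad of level, at rest and released (z of meter_center in the frame of case between 0.029 and 0.0365 m and y of meter_center in the frame of case between -0.02 and 0.02 m and x of meter_center in the frame of case between -0.005 and 0.005 m and y of meter_tip in the frame of case above 0.06 m and z of meter_tip in the frame of case above 0.036 m and angle between meter_center's own z axis and vertical below 0.06 rad and linear speed of meter below 0.02 m/s); the robot touches nothing.
It fails at once if the fingers squeeze or press the thermometer with more than 110 N in all, or all contacts together do so with more than 155 N (a drop on the table, say) (contact force between the fingers and meter above 110 N or contact force between meter and anything else above 155 N).
It fails at once if the thermometer is pushed against or knocked on the case, its foam or the rest with more than 65 N, all contacts added up (home in the foam, the bulges account for 20 N of it) (contact force between meter and case above 65 N or contact force between meter and rest above 65 N).
It fails at once if the sauce pot is moved more than 20 mm (distance of sauce_mid from where it was at the start of the episode above 0.02 m).
It fails at once if the spray bottle is moved more than 20 mm (distance of spray_mid from where it was at the start of the episode above 0.02 m).
It fails at once if the spoon is moved more than 20 mm (distance of spoon_grip from where it was at the start of the episode above 0.02 m).
It also fails if it takes over 72 s, if anything falls off the work surface, if the arm or the gripper's body presses on something with over 40 N, if the wrist force passes 120 N, or if a joint passes its speed limit or range.

## Robot

A 6-joint arm with a two-finger parallel gripper is mounted at the origin on the work surface. World frame = base frame: x ahead of the robot, y to its left, z up, the work surface at z = 0. Lengths are in m, angles in rad, forces in N, time in s.
With the tool pointing down it reaches from about 0.25 to 0.775 m from the base axis. Payload 4 kg.
Tool frame: the origin (TCP) lies on the centre line of the jaws, within the pads' length; the fingertips stand 14 mm ahead of it and the grasp point (between the pads) lies 5 mm behind it (robot.tcp_to_tips is the distance from the TCP to the fingertips, in m); z points along the fingers, y is the line along which they close (so a half turn about z gives the same grasp; the last joint's range is limited). The gripper opens to 94 mm and grips with 3 to 60 N. Pads are 16 mm wide; open, the fingers measure 119 mm over their backs; the gripper's body (75 mm by 177 mm) begins 78 mm behind the grasp point.
Start: joints at [-1.374, 0.087, 1.371, -0, 1.684, -0.103], TCP at [0.162, -0.525, 0.22] pointing down, gripper open.
Joint ranges: [-3.1, 3.1], [-0.76, 2.03], [0.27, 2.55], [-1.08, 4.22], [0.17, 2.65], [-2.57, 2.57]. Speed limits (rad/s): [2.79, 2.79, 3.14, 3.14, 3.14, 3.14].

## Interface

Orientations are given as [roll, pitch, yaw] about the fixed x, y, z axes, in that order (R = Rz(yaw) Ry(pitch) Rx(roll)).
In Python, from bench import robot gives the robot as it stands.
- The arm moves only by the tool carry_out, never from a script. Its argument "increments" is a list of rows, each a list of 3 entries, a list of its own where there are three numbers: the closure in counts, from 0 (fully open) to 255 (shut), then the shift along the tool's x, y, z in mm, then the turn about the tool's z in degrees. In form: [[fingers, [dx, dy, dz], twist], ...]. A call has 1 to 8 rows; each row shifts and turns the commanded pose from where the row before left it, along the tool's axes as they then stand; what a row does not reach is not made up. A row lasts 1/10 s, in which the tool goes at most 50 mm and 8.59 degrees, less where a joint would pass 70% of its speed; a pose out of reach is approached as far as the arm can. A call with a gripper value outside its range is refused whole. The fingers move at their own pace and stop on an object; the grip force is fixed at half the most. Time passes only in rows, so rows that do not move let the fingers close. It gives the time, the measured TCP pose, the force, the opening and the grip force at its end, in the units of the state.
- robot.get_obs(): the state, without advancing time (a new reading comes with each control period).
- robot.snapshot(name): name is "scene" or "top" or "wrist"; returns the picture (480x640x3 uint8, blue, green, red); there is no depth.
- robot.get_calibration(name): a dict with "vfov" (degrees; the focal length in pixels is half the picture's height over the tangent of half this angle, whatever the lens; pixels are square), "cx", "cy" (the principal point, pixels), "k1" (the pictures are not rectified: a ray, as slopes to the right and down, at radius r is drawn at 1 + k1 r^2 times it, then the intrinsics apply), "T" (4x4, takes a point from camera to world coordinates). Camera axes: x right, y down, z forward; pixel columns grow to the right and rows downward; lengths in m; the calibration is good to about 2 mm. A picture is of the moment at which its call begins: read the wrist's pose just before it. get_calibration takes no time and is no camera call; for the wrist camera it gives the pose at the moment of the call.
- robot.close_job(): hands the job in; it is judged then, once.
The state is a dict: "time": time; "joint_positions": joint angles; "qvel": joint speeds; "joint_torque": joint torques, N m; "tool_pos": TCP position; "ee_rot": TCP orientation; "wrist_force": force on the tool from outside, world axes, zero at the start; "wrist_torque": the same for the moment, N m; "width": finger opening in m; "finger_force": force on a finger pad.
Only numpy, scipy, OpenCV 4.12 (cv2) and the standard library are available. Lean on these libraries where they do the work, as an engineer would, in place of code of your own. Each camera call takes 0.05 s, during which the arm holds its last target. There are 200 camera calls.

## Working session

There is one attempt and no reset: what is moved stays moved. The work goes in short steps, Python scripts to look and compute and a tool call to move; the robot and the scene stay as the last step left them, time stands still between calls to the robot, and variables do not carry over. Pictures are saved under pics/ and viewed, at most 10 in all, crops included, and the job is handed in when it is done.

Besides the shell and the picture viewer there is one more tool, called after "Request:" as name(argument=value, ...) on one line, values as JSON. carry_out: Moves the arm, as the interface text tells. Its arguments: {"type":"object","properties":{"increments":{"type":"array","items":{"type":"array"}}},"required":["increments"]}

```bash
mkdir -p pics; ls; python3 - <<'E'
from bench import robot
import cv2,numpy as np
o=robot.get_obs();print(o)
ims=[]
for n in["scene","top"]:
    c=robot.get_calibration(n);print(n,c)
    im=robot.snapshot(n);cv2.imwrite(f"pics/{n}0.png",im)
E
```

```text
pics
{'time': 0.0, 'joint_positions': array([-1.37410157e+00,  8.79491776e-02,  1.37221458e+00,  2.57784219e-05,
        1.68358109e+00, -1.03132378e-01]), 'qvel': array([ 2.15286500e-03, -4.00829945e-04, -8.73077184e-05,  5.94975394e-04,
        1.58758157e-04,  1.26704938e-03]), 'joint_torque': array([ 2.06243685e-04, -3.40175843e+01, -3.02425826e+01,  7.18417531e-02,
        3.29363951e-02, -1.57209074e-04]), 'tool_pos': array([ 0.16233387, -0.52497411,  0.21832744]), 'ee_rot': array([-3.13945453e+00, -2.47052696e-04,  2.99829741e-01]), 'wrist_force': array([ 0.44114647,  0.02861182, -0.12739617]), 'wrist_torque': array([-0.04019059,  0.01942433,  0.00695084]), 'finger_force': 0.0, 'width': 0.0940474360042499}
scene {'vfov': 51.17758456102744, 'cx': 315.8195685973817, 'cy': 241.36791844984518, 'k1': -0.0719755755351514, 'T': array([[-0.85035202,  0.43754174, -0.29233313,  0.83195812],
       [ 0.52614722,  0.71583556, -0.45907358,  0.50360861],
       [ 0.0083986 , -0.54418441, -0.83892359,  1.18104084],
       [ 0.        ,  0.        ,  0.        ,  1.        ]])}
top {'vfov': 53.723422903556006, 'cx': 322.5211798595699, 'cy': 244.38961517590397, 'k1': -0.07931234775349597, 'T': array([[ 0.02835498, -0.99893404,  0.03642506,  0.43651681],
       [-0.99940147, -0.02905299, -0.01877846, -0.05049181],
       [ 0.0198167 , -0.03587079, -0.99915994,  1.20469967],
       [ 0.        ,  0.        ,  0.        ,  1.        ]])}
```

View pics/top0.png

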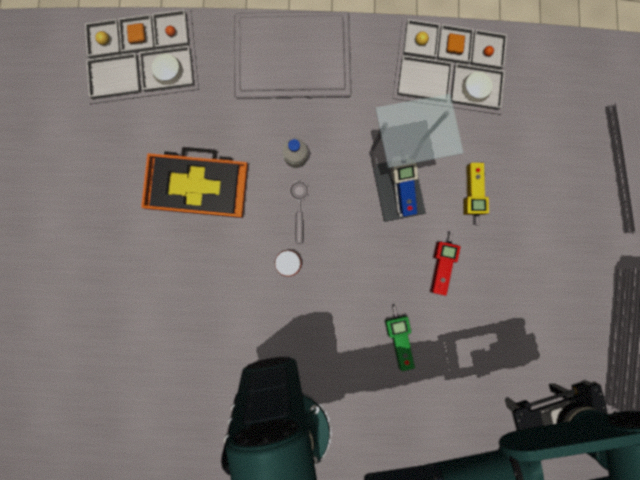

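View pics/scene0.png

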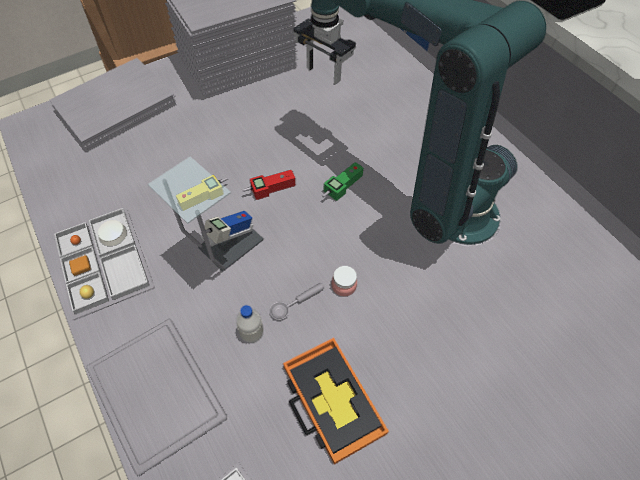

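```bash
cat > h.py <<'E'
import numpy as np,cv2
from bench import robot
def rays(n,px,c=None):
    c=c or robot.get_calibration(n)
    f=240/np.tan(np.radians(c['vfov'])/2); K=np.array([[f,0,c['cx']],[0,f,c['cy']],[0,0,1.]])
    d=(np.atleast_2d(px).astype(float)-[c['cx'],c['cy']])/f
    u=d.copy()
    for _ in range(30): u=d/(1+c['k1']*(u**2).sum(1,keepdims=True))
    T=c['T']; v=np.c_[u,np.ones(len(u))]@T[:3,:3].T
    return T[:3,3],v
def plane(n,px,z,c=None):
    o,v=rays(n,px,c); return o+v*((z-o[2])/v[:,2:3])
def tri(p1,p2,n1="top",n2="scene"):
    o1,v1=rays(n1,p1);o2,v2=rays(n2,p2);out=[]
    for a,b in zip(v1,v2):
        s=np.linalg.lstsq(np.c_[a,-b],o2-o1,rcond=None)[0]
        P,Q=o1+a*s[0],o2+b*s[1];out.append(np.r_[(P+Q)/2,np.linalg.norm(P-Q)])
    return np.array(out)
def proj(n,X,c=None):
    c=c or robot.get_calibration(n);f=240/np.tan(np.radians(c['vfov'])/2)
    p=(np.atleast_2d(X)-c['T'][:3,3])@c['T'][:3,:3];u=p[:,:2]/p[:,2:]
    return u*(1+c['k1']*(u**2).sum(1,keepdims=True))*f+[c['cx'],c['cy']]
E
python3 - <<'E'
import cv2,numpy as np
t=cv2.imread('pics/top0.png');s=cv2.imread('pics/scene0.png')
up=lambda im,x,y,w,h,k:cv2.resize(im[y:y+h,x:x+w],None,fx=k,fy=k,interpolation=cv2.INTER_CUBIC)
A=up(t,135,140,120,84,3.333);B=up(t,365,95,120,135,2.963)
C=up(s,270,330,130,140,2.857);D=up(s,140,150,135,140,2.857)
cv2.imwrite('pics/c1.png',np.vstack([np.hstack([cv2.resize(A,(400,280)),cv2.resize(B,(356,400))[:280]]),np.hstack([cv2.resize(C,(371,400))[:300],cv2.resize(D,(385,400))[:300]])]) if False else np.hstack([np.vstack([cv2.resize(A,(400,280)),cv2.resize(B,(400,320))]),np.vstack([cv2.resize(C,(400,280)),cv2.resize(D,(400,320))])]))
E
```

```text
(no output)
```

View pics/c1.png

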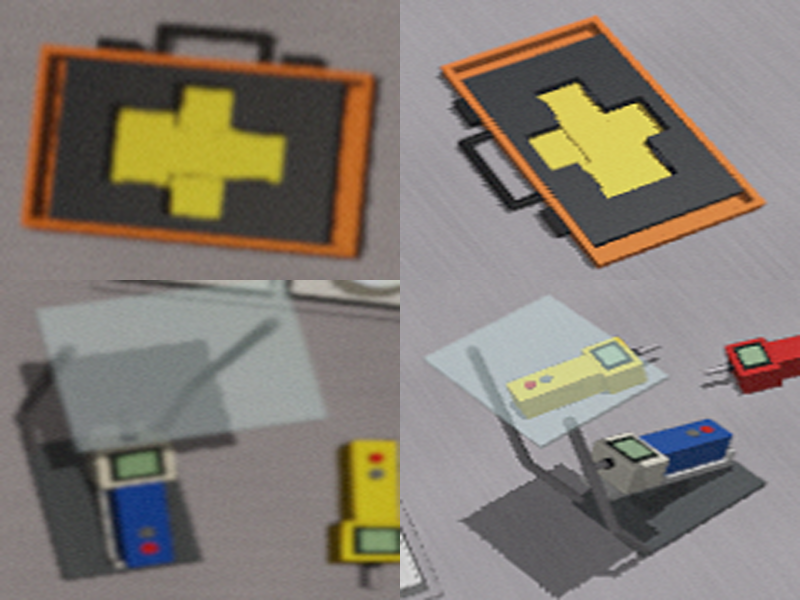

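```bash
python3 - <<'E'
from h import *
np.set_printoptions(precision=4,suppress=True)
im={n:cv2.imread(f'pics/{n}0.png') for n in['top','scene']}
def mask(n,lo,hi,box):
    m=cv2.inRange(cv2.cvtColor(im[n],cv2.COLOR_BGR2HSV),lo,hi);k=np.zeros_like(m);x0,y0,x1,y1=box;k[y0:y1,x0:x1]=255;return m&k
def quad(m):
    c=max(cv2.findContours(m,0,2)[0],key=cv2.contourArea);h=cv2.convexHull(c)
    for e in np.arange(1,25,.5):
        a=cv2.approxPolyDP(h,e,True)
        if len(a)<=4:break
    return a[:,0].astype(float),cv2.contourArea(c)
bt,a1=quad(mask('top',(105,120,40),(130,255,255),(365,100,450,225)));bs,a2=quad(mask('scene',(105,120,40),(130,255,255),(190,200,260,250)))
print('blue',bt,a1,bs,a2)
print('top blue at z .09',plane('top',bt,.09))
o,_=quad(mask('top',(5,150,80),(18,255,255),(130,140,260,225)));print('orange',o)
P=plane('top',o,.032);print(P,np.linalg.norm(P-np.roll(P,-1,0),axis=1),P.mean(0))
for e in [(1,0),(1,0)]:pass
y=mask('top',(22,120,80),(35,255,255),(150,150,235,215));ys=mask('scene',(22,120,80),(35,255,255),(290,355,370,440))
c=max(cv2.findContours(y,0,2)[0],key=cv2.contourArea);a=cv2.approxPolyDP(c,2.,True)[:,0];print('yel',a.tolist());print(plane('top',a,.032)[:,:2])
os_,_=quad(mask('scene',(5,150,80),(18,255,255),(275,330,395,470)));print('orange scene',os_);P=plane('scene',os_,.032);print(P,np.linalg.norm(P-np.roll(P,-1,0),axis=1))
w=robot.get_calibration('wrist');ob=robot.get_obs();print(w,ob['tool_pos'])
E
```

```text
blue [[414. 181.]
 [416. 213.]
 [403. 215.]
 [398. 184.]] 497.0 [[246. 212.]
 [249. 226.]
 [230. 234.]
 [221. 218.]] 377.5
top blue at z .09 [[ 0.6348 -0.2853  0.09  ]
 [ 0.5583 -0.2915  0.09  ]
 [ 0.5525 -0.2605  0.09  ]
 [ 0.6262 -0.247   0.09  ]]
orange [[148. 154.]
 [246. 163.]
 [241. 216.]
 [143. 207.]]
[[0.6936 0.372  0.032 ]
 [0.6769 0.1241 0.032 ]
 [0.5438 0.1316 0.032 ]
 [0.5596 0.378  0.032 ]] [0.2485 0.1333 0.2469 0.1341] [0.6185 0.2515 0.032 ]
yel [[172, 172], [168, 194], [184, 195], [186, 204], [200, 205], [203, 193], [219, 193], [220, 181], [206, 179], [204, 167], [190, 166], [187, 174]]
[[0.6493 0.3088]
 [0.5938 0.3163]
 [0.5923 0.276 ]
 [0.5699 0.27  ]
 [0.5684 0.2348]
 [0.5986 0.2285]
 [0.5997 0.1886]
 [0.6298 0.1873]
 [0.6339 0.2225]
 [0.664  0.2288]
 [0.6656 0.2641]
 [0.6452 0.2708]]
orange scene [[333. 338.]
 [387. 429.]
 [334. 463.]
 [284. 366.]]
[[0.5435 0.1352 0.032 ]
 [0.5581 0.3801 0.032 ]
 [0.6969 0.3779 0.032 ]
 [0.6803 0.134  0.032 ]] [0.2452 0.1388 0.2445 0.1368]
{'vfov': 60.81606635654772, 'cx': 325.8703135254551, 'cy': 239.3346157633394, 'k1': 0.017402772431475186, 'T': array([[ 0.2969, -0.9296, -0.2182,  0.2248],
       [-0.9549, -0.2894, -0.0663, -0.5054],
       [-0.0015,  0.228 , -0.9737,  0.3833],
       [ 0.    ,  0.    ,  0.    ,  1.    ]])} [ 0.1623 -0.525   0.2184]
```

Request:
carry_out(increments=[[0,[43,-12,-5],0],[0,[43,-12,-5],0],[0,[43,-12,-5],0],[0,[43,-12,-5],0],[0,[43,-12,-5],0],[0,[43,-12,-5],0],[0,[43,-12,-5],0],[0,[43,-12,-5],0]])

```text
time: 0.9
tool_pos: [0.4639, -0.3308, 0.2591]
ee_rot: [-3.141, 0.001, 0.3]
wrist_force: [1.6, -1.3, 0.7]
width: 0.0943
finger_force: 0.0
```

Request:
carry_out(increments=[[0,[43,-12,0],0],[0,[43,-12,0],0],[0,[0,0,0],-8.5],[0,[0,0,0],-8.5],[0,[0,0,0],-8.5],[0,[0,0,0],-8.5],[0,[0,0,0],-8.5],[0,[0,0,0],-8.5]])

```text
time: 1.7
tool_pos: [0.5376, -0.2836, 0.2587]
ee_rot: [-3.14, -0.0, 1.196]
wrist_force: [-0.0, -0.1, 0.5]
width: 0.0943
finger_force: 0.0
```

Request:
carry_out(increments=[[0,[0,0,0],-8.5],[0,[0,0,0],-8.5],[0,[0,0,0],-8.5],[0,[0,0,0],-8.5],[0,[0,0,0],-8.5],[0,[0,0,0],-8.5],[0,[0,0,0],-8.5],[0,[0,0,0],-8.5]])

```text
time: 2.5
tool_pos: [0.5376, -0.2837, 0.2587]
ee_rot: [-3.141, -0.001, 2.383]
wrist_force: [0.1, -0.3, -0.8]
width: 0.0937
finger_force: 0.0
```

Request:
carry_out(increments=[[0,[0,0,0],-8.5],[0,[0,0,0],-8.5],[0,[0,0,0],-8.5],[0,[0,0,0],-8.5],[0,[0,0,0],-8.5],[0,[0,0,0],-8.5],[0,[0,0,0],0],[0,[0,0,0],0]])

```text
time: 3.3
tool_pos: [0.5377, -0.2838, 0.259]
ee_rot: [3.141, -0.001, -3.019]
wrist_force: [0.3, 0.2, 0.3]
width: 0.0939
finger_force: 0.0
```

```bash
python3 - <<'E'
from bench import robot
import cv2
o=robot.get_obs();print(o['time'],o['tool_pos'],o['ee_rot'],o['joint_positions']);print(robot.get_calibration('wrist'))
cv2.imwrite('pics/w1.png',robot.snapshot('wrist'))
E
```

```text
3.3 [ 0.537686   -0.28376253  0.25896259] [ 3.14105371e+00 -6.96840534e-04 -3.01938215e+00] [-5.78809337e-01  2.15020110e-01  1.14845082e+00 -3.84415179e-05
  1.77900186e+00 -2.27182391e+00]
{'vfov': 60.81606635654772, 'cx': 325.8703135254551, 'cy': 239.3346157633394, 'k1': 0.017402772431475186, 'T': array([[-1.23564566e-01,  9.66306319e-01,  2.25796140e-01,
         4.72135601e-01],
       [ 9.92336532e-01,  1.20305855e-01,  2.81905820e-02,
        -2.91314035e-01],
       [ 7.61397677e-05,  2.27549115e-01, -9.73766602e-01,
         4.23868271e-01],
       [ 0.00000000e+00,  0.00000000e+00,  0.00000000e+00,
         1.00000000e+00]])}
```

View pics/w1.png

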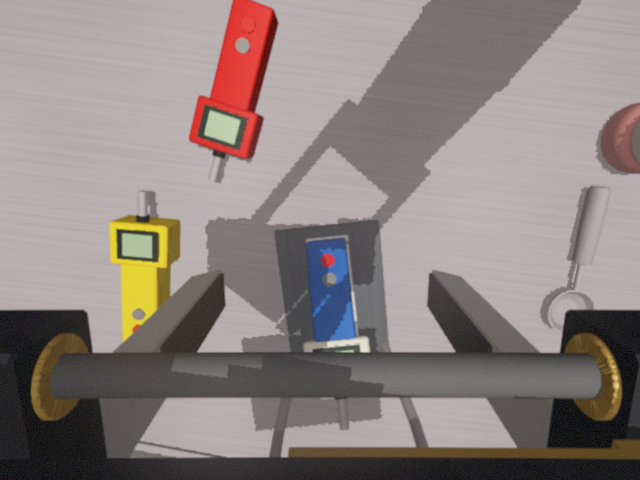

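```bash
python3 - <<'E'
from h import *
np.set_printoptions(precision=4,suppress=True)
im=cv2.imread('pics/w1.png')
m=cv2.inRange(cv2.cvtColor(im,cv2.COLOR_BGR2HSV),(100,120,40),(130,255,255));m[:, :280]=0;m[:,400:]=0
c=max(cv2.findContours(m,0,2)[0],key=cv2.contourArea);h=cv2.convexHull(c)
for e in np.arange(1,25,.5):
    a=cv2.approxPolyDP(h,e,True)
    if len(a)<=4:break
a=a[:,0].astype(float);a=a[np.argsort(a[:,1])];print(a)
L=plane('wrist',a[:2],.066);
print('low',L,np.linalg.norm(L[0]-L[1]));S=plane('wrist',a[2:],.105);print('seam',S,np.linalg.norm(S[0]-S[1]))
l,s=L.mean(0),S.mean(0);d=s-l;print('len',np.linalg.norm(d),'yaw',np.arctan2(d[1],d[0]),'horiz',np.hypot(*d[:2]))
# edge-wise yaw
for i in(0,1):
    r=plane('wrist',a[i:i+1],.066)[0]; q=S[np.argmin(abs(a[2:,0]-a[i,0]))]; print(np.arctan2(*(q-r)[[1,0]]))
bt=np.array([[414,181],[416,213],[403,215],[398,184.]])
print('top',plane('top',bt[1:3],.066).mean(0),plane('top',bt[[0,3]],.105).mean(0))
E
```

```text
[[342. 239.]
 [307. 244.]
 [355. 336.]
 [316. 340.]]
low [[ 0.5531 -0.2666  0.066 ]
 [ 0.5616 -0.2973  0.066 ]] 0.03184489141451723
seam [[ 0.6265 -0.2472  0.105 ]
 [ 0.6343 -0.2795  0.105 ]] 0.03325831922647142
len 0.08488235208830248 yaw 0.24943959520491144 horiz 0.07539239813165882
0.2587683108282702
0.2399711190035484
top [ 0.5579 -0.2809  0.066 ] [ 0.6279 -0.2633  0.105 ]
```

Request:
carry_out(increments=[[0,[0,0,0],-7.2],[0,[-6,-1,35],0],[0,[-6,-1,40],0],[0,[-6,-1,40],0],[0,[-6,0,30],0],[0,[-6,0,20],0],[0,[0,0,0],0]])

```text
time: 4.05
tool_pos: [0.5657, -0.2776, 0.0897]
ee_rot: [3.135, -0.006, -2.892]
wrist_force: [0.8, -0.0, -0.5]
width: 0.0938
finger_force: 0.0
```

```bash
python3 - <<'E'
from h import *
o=robot.get_obs();print(o['time'],o['tool_pos'],o['ee_rot'],o['wrist_force'],o['joint_torque'],o['joint_positions'][-1])
E
```

```text
4.05 [ 0.56571897 -0.27764848  0.08974587] [ 3.13541205 -0.00588567 -2.89167381] [ 0.82980753 -0.03815901 -0.45919326] [ 1.22322938e-01 -4.34245634e+01 -2.97606629e+01 -2.51491653e-02
 -2.20160675e-01  3.37264559e-02] -2.3669594295649885
```

Request:
carry_out(increments=[[0,[-8,0,10],0],[0,[-8,-1,10],0],[0,[-6,-1,9],0],[0,[0,0,0],0]])

```text
time: 4.45
tool_pos: [0.5896, -0.2753, 0.0641]
ee_rot: [3.14, -0.001, -2.89]
wrist_force: [-0.0, -0.1, -0.6]
width: 0.094
finger_force: 0.0
```

```bash
python3 - <<'E'
from h import *
o=robot.get_obs();print(o['time'],o['tool_pos'],o['ee_rot'],o['wrist_force'],o['joint_torque'])
a=robot.snapshot('wrist');b=robot.snapshot('scene')[170:290,140:300]
cv2.imwrite('pics/w2.png',np.hstack([cv2.resize(a,(400,300)),cv2.resize(b,(400,300),interpolation=2)]))
E
```

```text
4.45 [ 0.58962271 -0.27527252  0.06405097] [ 3.14029650e+00 -1.26858971e-03 -2.89024474e+00] [-0.00605957 -0.13754869 -0.59639578] [ 1.04908941e-01 -4.53569663e+01 -2.94878018e+01 -2.92668573e-02
 -1.24834045e-01  2.54866172e-02]
```

View pics/w2.png

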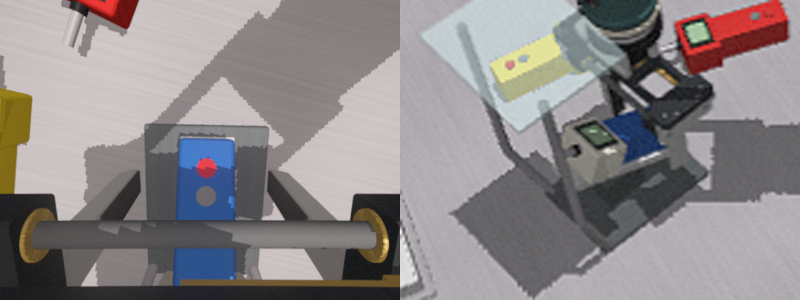

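Request:
carry_out(increments=[[0,[0,0,3],0],[100,[0,0,0],0],[130,[0,0,0],0],[150,[0,0,0],0],[170,[0,0,0],0],[180,[0,0,0],0],[190,[0,0,0],0],[200,[0,0,0],0]])

```text
time: 5.35
tool_pos: [0.5894, -0.2758, 0.0625]
ee_rot: [-3.142, 0.0, -2.891]
wrist_force: [-0.4, 0.2, -0.5]
width: 0.0414
finger_force: 0.0
```

Request:
carry_out(increments=[[210,[0,0,0],0],[220,[0,0,0],0],[255,[0,0,0],0],[255,[0,0,0],0],[255,[0,0,0],0]])

```text
time: 5.85
tool_pos: [0.5893, -0.2757, 0.0624]
ee_rot: [3.141, -0.0, -2.891]
wrist_force: [-1.9, 0.3, 0.6]
width: 0.0359
finger_force: 30.0
```

Request:
carry_out(increments=[[255,[0,0,-3],0],[255,[0,0,-6],0],[255,[0,0,-8],0],[255,[0,0,-10],0],[255,[5,0,-12],0],[255,[15,0,-10],0],[255,[20,0,-5],0],[255,[20,0,0],0]])

```text
time: 6.65
tool_pos: [0.5314, -0.2915, 0.1192]
ee_rot: [-3.138, 0.002, -2.89]
wrist_force: [0.3, -0.6, -2.4]
width: 0.0359
finger_force: 30.0
```

Request:
carry_out(increments=[[255,[25,0,0],0],[255,[25,0,0],0],[255,[25,0,0],0],[255,[20,0,0],0],[255,[0,0,0],0]])

```text
time: 7.15
tool_pos: [0.4374, -0.3152, 0.1179]
ee_rot: [-3.14, -0.0, -2.893]
wrist_force: [0.8, 0.5, -2.1]
width: 0.0358
finger_force: 30.0
```

```bash
python3 - <<'E'
from h import *
o=robot.get_obs();print(o['time'],o['tool_pos'],o['ee_rot'],o['wrist_force'],o['wrist_torque'],o['width'],o['finger_force'])
a=robot.snapshot('top');b=robot.snapshot('scene')
cv2.imwrite('pics/t3.png',a);cv2.imwrite('pics/s3.png',b)
cv2.imwrite('pics/v3.png',np.hstack([cv2.resize(a[130:430,270:570],(400,400)),cv2.resize(b[100:400,140:440],(400,400))]))
E
```

```text
7.15 [ 0.43740808 -0.31516022  0.117892  ] [-3.13999918e+00 -7.18196997e-05 -2.89327448e+00] [ 0.82210459  0.54576906 -2.06851488] [ 0.04959769 -0.09214969 -0.01935815] 0.03584397762024147 29.980900660157204
```

View pics/v3.png

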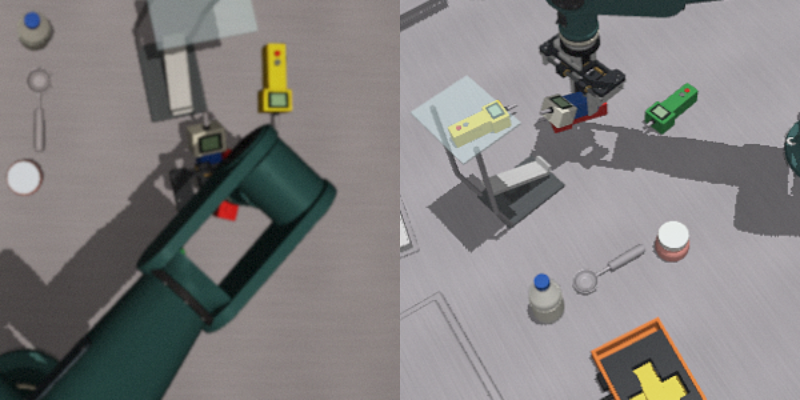

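Request:
carry_out(increments=[[255,[0,15,0],0],[255,[0,30,0],0],[255,[0,35,0],0],[255,[0,35,0],0],[255,[0,35,0],0],[255,[-3,30,0],0],[255,[0,15,0],0],[255,[0,5,0],0]])

```text
time: 8.05
tool_pos: [0.3925, -0.1181, 0.1167]
ee_rot: [-3.141, 0.0, -2.888]
wrist_force: [-0.1, -0.4, -2.0]
width: 0.036
finger_force: 30.0
```

Request:
carry_out(increments=[[255,[0,0,10],0],[255,[0,0,18],0],[255,[0,0,18],0],[255,[0,0,14],0],[255,[0,0,10],0],[255,[0,0,4],0],[255,[0,0,0],0]])

```text
time: 8.75
tool_pos: [0.3923, -0.1201, 0.0418]
ee_rot: [3.141, -0.001, -2.891]
wrist_force: [-0.9, -0.0, -2.3]
width: 0.0358
finger_force: 30.0
```

```bash
python3 - <<'E'
from h import *
o=robot.get_obs();print(o['time'],o['tool_pos'],o['ee_rot'],o['wrist_force'],o['wrist_torque'])
E
```

```text
8.75 [ 0.39225386 -0.12013171  0.04177946] [ 3.14090597e+00 -1.21275451e-03 -2.89138887e+00] [-0.92003903 -0.04365244 -2.2975368 ] [ 0.06282631 -0.07344009  0.02883164]
```

Request:
carry_out(increments=[[255,[0,0,4],0],[255,[0,0,3],0],[255,[0,0,2],0],[255,[0,0,1],0],[255,[0,0,0],0]])

```text
time: 9.25
tool_pos: [0.3925, -0.1198, 0.0325]
ee_rot: [-3.141, 0.0, -2.891]
wrist_force: [-0.5, 0.3, -1.3]
width: 0.0359
finger_force: 30.0
```

Request:
carry_out(increments=[[255,[0,0,1],0],[255,[0,0,1],0],[255,[0,0,1],0],[255,[0,0,0],0]])

```text
time: 9.65
tool_pos: [0.3924, -0.1197, 0.0293]
ee_rot: [3.141, -0.0, -2.891]
wrist_force: [0.4, -0.5, -0.9]
width: 0.0358
finger_force: 30.0
```

Request:
carry_out(increments=[[255,[0,0,1],0],[255,[0,0,1],0],[255,[0,0,0],0]])

```text
time: 9.95
tool_pos: [0.3927, -0.1198, 0.0279]
ee_rot: [-3.141, 0.0, -2.891]
wrist_force: [-1.4, 0.7, 1.0]
width: 0.0358
finger_force: 30.0
```

Request:
carry_out(increments=[[255,[0,0,1],0],[255,[0,0,1],0],[255,[0,0,0],0]])

```text
time: 10.25
tool_pos: [0.3931, -0.1198, 0.0276]
ee_rot: [-3.141, 0.001, -2.891]
wrist_force: [-4.3, 1.7, 12.0]
width: 0.0358
finger_force: 30.0
```

```bash
python3 - <<'E'
from h import *
o=robot.get_obs();print(o['time'],o['tool_pos'],o['wrist_force'],o['wrist_torque'])
b=robot.snapshot('scene');p=proj('scene',[o['tool_pos']])[0].astype(int);print(p)
x,y=p;cv2.imwrite('pics/v4.png',cv2.resize(b[y-80:y+80,x-110:x+110],(770,560),interpolation=2))
E
```

```text
10.25 [ 0.39311006 -0.1198277   0.02759768] [-4.26365919  1.69501784 12.03491218] [ 0.59277579  0.94809702 -0.09395017]
[328 237]
```

View pics/v4.png

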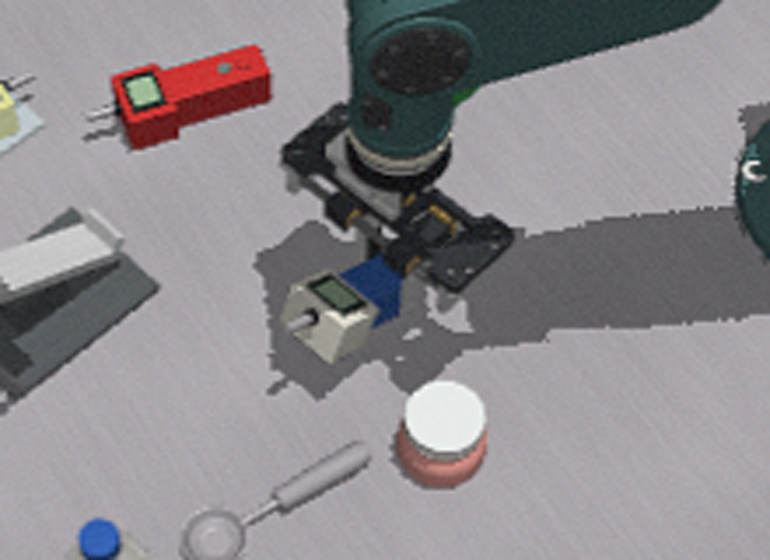

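Request:
carry_out(increments=[[255,[-3,0,0],0],[255,[-3,0,0],0],[255,[-3,0,0],0],[255,[0,0,0],0]])

```text
time: 10.7
tool_pos: [0.4007, -0.1184, 0.0265]
ee_rot: [-3.14, -0.002, -2.89]
wrist_force: [-4.9, -1.6, 7.2]
width: 0.0359
finger_force: 30.0
```

Request:
carry_out(increments=[[255,[-3,0,1],0],[255,[-3,0,0],0],[255,[-3,0,0],0],[255,[0,0,0],0]])

```text
time: 11.1
tool_pos: [0.4095, -0.1162, 0.0254]
ee_rot: [-3.14, -0.002, -2.89]
wrist_force: [-3.7, -0.5, 6.5]
width: 0.0362
finger_force: 30.0
```

Request:
carry_out(increments=[[255,[-3,0,1],0],[255,[-3,0,0],0],[255,[-3,0,1],0],[255,[-3,0,0],0],[255,[0,0,0],0]])

```text
time: 11.6
tool_pos: [0.4211, -0.1132, 0.0233]
ee_rot: [-3.14, -0.002, -2.89]
wrist_force: [-4.0, -1.3, 5.1]
width: 0.0359
finger_force: 30.0
```

Request:
carry_out(increments=[[255,[-3,0,1],0],[255,[-3,0,0],0],[255,[-3,0,1],0],[255,[-3,0,0],0],[255,[0,0,0],0]])

```text
time: 12.1
tool_pos: [0.4327, -0.1101, 0.0212]
ee_rot: [-3.14, -0.002, -2.89]
wrist_force: [-3.9, -1.2, 6.4]
width: 0.0357
finger_force: 30.0
```

```bash
python3 - <<'E'
from h import *
o=robot.get_obs();print(o['time'],o['tool_pos'],o['wrist_force'],o['wrist_torque'])
b=robot.snapshot('scene');p=proj('scene',[o['tool_pos']])[0].astype(int);print(p)
x,y=p;cv2.imwrite('pics/v5.png',cv2.resize(b[y-60:y+60,x-80:x+80],(640,480),interpolation=2))
E
```

```text
12.1 [ 0.43270312 -0.1101428   0.02122213] [-3.93363222 -1.21422092  6.36630114] [-0.17829374  0.93188117 -0.01405844]
[318 247]
```

View pics/v5.png

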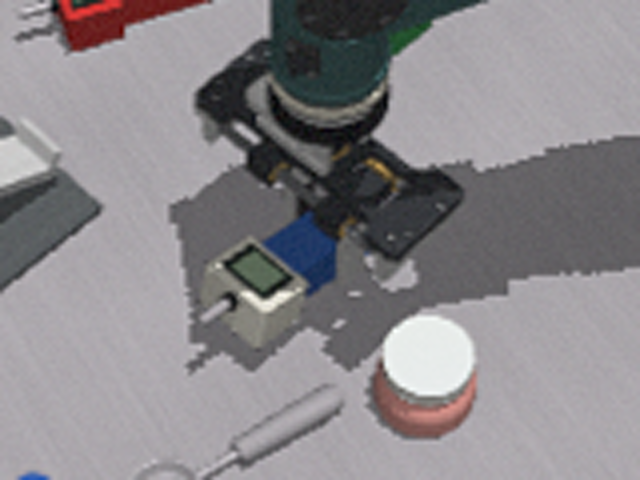

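Request:
carry_out(increments=[[255,[-3,0,1],0],[255,[-3,0,0],0],[255,[-3,0,1],0],[255,[-3,0,0],0],[255,[0,0,0],0]])

```text
time: 12.65
tool_pos: [0.4443, -0.1071, 0.0192]
ee_rot: [-3.14, -0.002, -2.89]
wrist_force: [-3.5, -0.5, 5.2]
width: 0.0357
finger_force: 30.0
```

Request:
carry_out(increments=[[255,[-3,0,1],0],[255,[-2,0,0],0],[255,[0,0,0],0]])

```text
time: 12.95
tool_pos: [0.449, -0.1059, 0.0181]
ee_rot: [-3.141, -0.002, -2.89]
wrist_force: [-4.2, -2.3, 5.0]
width: 0.036
finger_force: 30.0
```

```bash
python3 - <<'E'
from h import *
o=robot.get_obs();print(o['time'],o['tool_pos'],o['wrist_force'],o['wrist_torque'])
E
```

```text
12.95 [ 0.44903117 -0.10587318  0.01811336] [-4.19631577 -2.34320943  5.03614666] [-0.25246558  0.88179563  0.0266308 ]
```

Request:
carry_out(increments=[[255,[-3,0,0.5],0],[255,[-2,0,0.5],0],[255,[0,0,0],0]])

```text
time: 13.25
tool_pos: [0.4538, -0.1047, 0.0172]
ee_rot: [-3.14, -0.003, -2.89]
wrist_force: [-4.1, -1.0, 6.1]
width: 0.036
finger_force: 30.0
```

Request:
carry_out(increments=[[255,[-3,0,0.5],0],[255,[-2,0,0.5],0],[255,[0,0,0],0]])

```text
time: 13.55
tool_pos: [0.4587, -0.1034, 0.0161]
ee_rot: [-3.14, -0.003, -2.89]
wrist_force: [-3.4, -2.1, 5.1]
width: 0.0361
finger_force: 30.0
```

```bash
python3 - <<'E'
from h import *
o=robot.get_obs();print(o['time'],o['tool_pos'],o['wrist_force'],o['wrist_torque'])
b=robot.snapshot('scene');p=proj('scene',[o['tool_pos']])[0].astype(int);print(p)
x,y=p;cv2.imwrite('pics/v6.png',cv2.resize(b[y-60:y+60,x-80:x+80],(640,480),interpolation=2))
E
```

```text
13.55 [ 0.45866079 -0.10340574  0.01614327] [-3.37724605 -2.05504018  5.09868063] [-0.14724114  0.97674568  0.01288779]
[311 254]
```

View pics/v6.png

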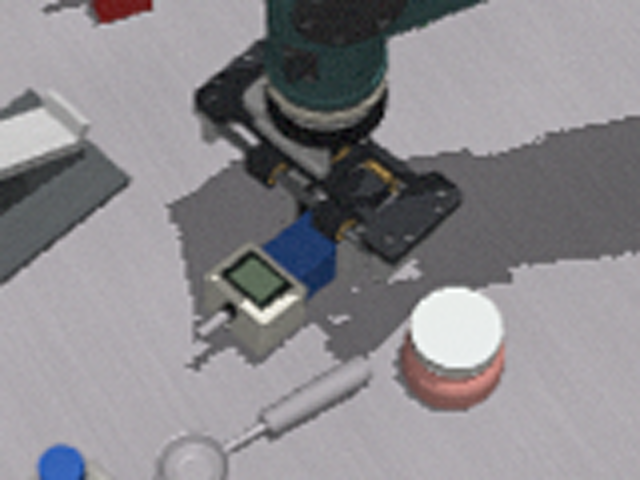

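Request:
carry_out(increments=[[255,[-3,0,0.5],0],[255,[-2,0,0.5],0],[255,[0,0,0],0]])

```text
time: 13.9
tool_pos: [0.4635, -0.1021, 0.0151]
ee_rot: [-3.141, -0.003, -2.89]
wrist_force: [-3.5, -1.9, 5.6]
width: 0.036
finger_force: 30.0
```

```bash
cat > tilt.py <<'E'
from h import *
# blue/white top-face + probe tip estimation: print display (green LCD) centroid in both views
def lcd(n,near,r=70):
    im=robot.snapshot(n);p=proj(n,[near])[0]
    m=cv2.inRange(cv2.cvtColor(im,cv2.COLOR_BGR2HSV),(35,25,60),(85,140,255));k=np.zeros_like(m);cv2.circle(k,tuple(int(v) for v in p),r,255,-1)
    N,L,st,ce=cv2.connectedComponentsWithStats(m&k)
    i=1+np.argmin([np.hypot(*(ce[j]-p))+(1e3 if st[j,4]<25 else 0) for j in range(1,N)])
    return ce[i],st[i,4]
if __name__=="__main__":
    o=robot.get_obs();P=o['tool_pos'];y=o['ee_rot'][2];u=-np.array([np.cos(y),np.sin(y),0])
    print(o['time'],P,o['wrist_force'],o['wrist_torque'])
    near=P+u*.08+[0,0,.03];a,b=lcd('top',near,30),lcd('scene',near,30);print(a,b);t=tri([a[0]],[b[0]])[0];print('lcd',t,'along',(t[:3]-P)@u)
E
python3 tilt.py
```

```text
13.9 [ 0.46351529 -0.10214526  0.01513678] [-3.5268181  -1.86430518  5.57869398] [-0.19649147  0.89031849  0.00798711]
(array([316.88043478, 233.98913043]), np.int32(92)) (array([293.39285714, 265.10714286]), np.int32(84))
lcd [ 0.51672256 -0.06651521  0.06387926  0.03300592] along 0.06039522756455388
```

```bash
cat >> tilt.py <<'E'
    v=np.cross(u,[0,0,1])
    for n,q in(('scene',b[0]),('top',a[0])):
        o1,d=rays(n,q);d=d[0];X=o1+d*(((P-o1)@v)/(d@v));print(n,X,'along',(X-P)@u,'z',X[2],'proj near',proj(n,[near]))
E
python3 tilt.py
```

```text
14.0 [ 0.46352398 -0.1021679   0.01516226] [-2.99663655 -0.96175118  5.65294174] [-0.17746995  0.91163428 -0.01692231]
(array([329.88265306, 239.8622449 ]), np.int32(196)) (array([293.45977011, 265.        ]), np.int32(87))
lcd [ 0.50339706 -0.09864051  0.00555622  0.02658415] along 0.039498120075105704
scene [ 0.52461658 -0.08648698  0.04373233] along 0.06307294332644513 z 0.04373233286060585 proj near [[288.83614099 268.74661974]]
top [ 0.49572504 -0.09390271 -0.06916094] along 0.03324487017749561 z -0.06916093890424357 proj near [[327.30865037 219.18781311]]
```

Request:
carry_out(increments=[[165,[0,0,-0.5],0],[155,[0,0,0],0],[145,[0,0,0],0],[130,[0,0,0],0],[100,[0,0,0],0],[60,[0,0,0],0],[0,[0,0,0],0],[0,[0,0,-1],0]])

```text
time: 14.9
tool_pos: [0.4641, -0.1013, 0.0159]
ee_rot: [3.141, -0.0, -2.891]
wrist_force: [0.6, 0.0, 0.9]
width: 0.0746
finger_force: 0.0
```

```bash
python3 tilt.py
```

```text
14.9 [ 0.46410068 -0.10134442  0.0158514 ] [0.58610036 0.03153374 0.93395346] [ 0.0331467  -0.10544701  0.00209899]
(array([326.41796875, 238.296875  ]), np.int32(256)) (array([292.43333333, 267.94444444]), np.int32(90))
lcd [ 0.50884018 -0.09076596  0.00613365  0.03065602] along 0.04596497788206509
scene [ 0.52910578 -0.08467772  0.03501038] along 0.06710768477730274 z 0.03501038126681921 proj near [[288.78757862 268.94422535]]
top [ 0.50945024 -0.08971722 -0.26646461] along 0.04681638683547376 z -0.266464610272535 proj near [[326.99670103 218.91656681]]
```

Request:
carry_out(increments=[[0,[0,0,-20],0],[0,[0,0,-40],0],[0,[10,0,-45],0],[0,[15,0,-45],0],[0,[15,0,-45],0],[0,[10,0,-40],0],[0,[0,0,0],0],[0,[0,0,0],0]])

```text
time: 15.8
tool_pos: [0.4162, -0.1141, 0.2521]
ee_rot: [-3.14, 0.003, -2.891]
wrist_force: [0.0, 0.0, -0.7]
width: 0.0939
finger_force: 0.0
```

```bash
cat > blue.py <<'E'
from h import *
np.set_printoptions(precision=4,suppress=True)
def quad(m):
    c=max(cv2.findContours(m,0,2)[0],key=cv2.contourArea)
    r=cv2.minAreaRect(c);h=cv2.convexHull(c)
    for e in np.arange(1,25,.5):
        a=cv2.approxPolyDP(h,e,True)
        if len(a)<=4:break
    return a[:,0].astype(float),cv2.contourArea(c),cv2.boundingRect(c)
o=robot.get_obs();print(o['time'],o['tool_pos'],o['ee_rot'])
cal=robot.get_calibration('wrist');im=robot.snapshot('wrist');cv2.imwrite('pics/wb.png',im)
m=cv2.inRange(cv2.cvtColor(im,cv2.COLOR_BGR2HSV),(100,120,40),(130,255,255))
a,A,bb=quad(m);print(a.tolist(),A,bb)
P=plane('wrist',a,.040,cal)[:,:2];L=np.linalg.norm(P-np.roll(P,-1,0),axis=1);print(P,L)
i=np.argmax(L);d=P[(i+1)%4]-P[i];print('yaw',np.arctan2(*d[::-1]), [np.arctan2(*(P[(k+1)%4]-P[k])[::-1]) for k in range(4)],'mid',P.mean(0))
E
python3 blue.py
```

```text
15.8 [ 0.4162 -0.1141  0.2521] [-3.1397  0.0026 -2.891 ]
[[340.0, 226.0], [343.0, 310.0], [312.0, 311.0], [309.0, 228.0]] 2795.0 (309, 226, 35, 86)
[[ 0.4225 -0.0986]
 [ 0.5035 -0.074 ]
 [ 0.5122 -0.1033]
 [ 0.4317 -0.1263]] [0.0846 0.0306 0.0837 0.0292]
yaw 0.295168651579131 [np.float64(0.295168651579131), np.float64(-1.2829201536968378), np.float64(-2.863318045286904), np.float64(1.8893175279127459)] mid [ 0.4674 -0.1005]
```

Request:
carry_out(increments=[[0,[0,0,0],8.5],[0,[0,0,0],8.5],[0,[0,0,0],8.5],[0,[0,0,0],8.5],[0,[0,0,0],8.5],[0,[0,0,0],8.5],[0,[0,0,0],8.5],[0,[0,0,0],8.5]])

```text
time: 16.65
tool_pos: [0.4151, -0.1133, 0.2481]
ee_rot: [-3.139, -0.005, 2.2]
wrist_force: [-0.1, 0.3, -0.4]
width: 0.0943
finger_force: 0.0
```

Request:
carry_out(increments=[[0,[0,0,0],8.5],[0,[0,0,0],8.5],[0,[0,0,0],8.5],[0,[0,0,0],8.5],[0,[0,0,0],8.5],[0,[0,0,0],8.5],[0,[0,0,0],8.5],[0,[0,0,0],8.5]])

```text
time: 17.45
tool_pos: [0.4151, -0.1133, 0.248]
ee_rot: [-3.136, 0.001, 1.013]
wrist_force: [-0.4, 0.4, -1.2]
width: 0.094
finger_force: 0.0
```

Request:
carry_out(increments=[[0,[0,0,0],8.5],[0,[0,0,0],8.5],[0,[0,0,0],8.5],[0,[0,0,0],8.5],[0,[0,0,0],8.0],[0,[37,0,30],0],[0,[37,1,40],0],[0,[0,0,0],0]])

```text
time: 18.25
tool_pos: [0.4822, -0.0923, 0.1746]
ee_rot: [-3.131, 0.014, 0.288]
wrist_force: [-0.6, 1.2, -0.4]
width: 0.0937
finger_force: 0.0
```

```bash
python3 blue.py
```

```text
18.25 [ 0.4822 -0.0923  0.1746] [-3.1315  0.0136  0.2884]
[[356.0, 195.0], [352.0, 302.0], [311.0, 302.0], [313.0, 194.0]] 4748.0 (309, 194, 50, 110)
[[ 0.5138 -0.1041]
 [ 0.4329 -0.1265]
 [ 0.4236 -0.0959]
 [ 0.5054 -0.0737]] [0.0839 0.032  0.0847 0.0315]
yaw 0.26387870348315773 [np.float64(-2.871173126391475), np.float64(1.8648180571318143), np.float64(0.26387870348315773), np.float64(-1.3029687882586827)] mid [ 0.4689 -0.1001]
```

Request:
carry_out(increments=[[0,[0,0,35],0.5],[0,[0,0,35],0],[0,[0,0,30],0],[0,[0,0,15],0],[0,[0,0,5],0],[0,[0,0,0],0]])

```text
time: 18.9
tool_pos: [0.4835, -0.0948, 0.0642]
ee_rot: [-3.141, 0.001, 0.277]
wrist_force: [-0.1, 0.5, -0.4]
width: 0.094
finger_force: 0.0
```

Request:
carry_out(increments=[[0,[3,1,15],0],[0,[2,0,15],0],[0,[0,0,10],0],[120,[0,0,2],0],[150,[0,0,0],0],[170,[0,0,0],0],[180,[0,0,0],0],[190,[0,0,0],0]])

```text
time: 19.7
tool_pos: [0.4896, -0.0944, 0.0229]
ee_rot: [3.141, -0.001, 0.277]
wrist_force: [-0.2, 0.1, 0.2]
width: 0.0572
finger_force: 0.0
```

Request:
carry_out(increments=[[200,[0,0,0],0],[210,[0,0,0],0],[220,[0,0,0],0],[255,[0,0,0],0],[255,[0,0,0],0],[255,[0,0,0],0]])

```text
time: 20.3
tool_pos: [0.4893, -0.0944, 0.0224]
ee_rot: [3.141, -0.0, 0.277]
wrist_force: [0.3, -1.5, -0.3]
width: 0.0361
finger_force: 29.9
```

Request:
carry_out(increments=[[255,[0,0,-5],0],[255,[0,0,-20],0],[255,[0,0,-40],0],[255,[0,0,-40],0],[255,[0,0,-40],0],[255,[0,0,-40],0],[255,[0,0,-30],0],[255,[0,0,-13],0]])

```text
time: 21.1
tool_pos: [0.4901, -0.0944, 0.2539]
ee_rot: [3.139, -0.005, 0.277]
wrist_force: [-0.1, 0.7, -2.4]
width: 0.0358
finger_force: 29.9
```

Request:
carry_out(increments=[[255,[8,-25,0],0],[255,[8,-40,0],0],[255,[8,-40,0],0],[255,[8,-40,0],0],[255,[8,-40,0],0],[255,[8,-40,0],0],[255,[8,-40,0],0],[255,[8,-15,0],0]])

```text
time: 21.9
tool_pos: [0.4723, 0.1957, 0.2484]
ee_rot: [-3.14, 0.004, 0.281]
wrist_force: [-0.9, -0.1, -2.1]
width: 0.0362
finger_force: 29.9
```

Request:
carry_out(increments=[[255,[0,0,0],-8],[255,[0,0,0],-8],[255,[0,0,0],-8],[255,[0,0,0],-8],[255,[0,0,0],-8],[255,[0,0,0],-8],[255,[0,0,0],-8],[255,[0,0,0],-8]])

```text
time: 22.7
tool_pos: [0.4733, 0.1924, 0.2482]
ee_rot: [-3.138, 0.002, 1.4]
wrist_force: [-0.5, 0.2, -2.6]
width: 0.0359
finger_force: 29.9
```

Request:
carry_out(increments=[[255,[0,0,0],-6.3],[255,[0,0,0],0],[255,[0,0,0],0]])

```text
time: 23.0
tool_pos: [0.4737, 0.1924, 0.249]
ee_rot: [-3.139, 0.001, 1.502]
wrist_force: [-0.3, -0.3, -1.9]
width: 0.0358
finger_force: 29.9
```

```bash
python3 - <<'E'
from h import *
o=robot.get_obs();c=robot.get_calibration('wrist');im=robot.snapshot('wrist');cv2.imwrite('pics/w7.png',im)
import pickle;pickle.dump((o,c),open('w7.pkl','wb'));print(o['time'],o['tool_pos'],o['ee_rot'],o['wrist_force'],o['wrist_torque'],o['width'])
print(proj('wrist',[[.6185,.2525,.032],[.68,.13,.032],[.69,.37,.032]],c))
E
```

```text
23.0 [0.47366755 0.19242776 0.24899794] [-3.13939545e+00  8.32292862e-04  1.50175549e+00] [-0.28915703 -0.30941583 -1.94725209] [-0.03915368 -0.06755903  0.00864371] 0.035809769550325346
[[482.3511871  138.81936148]
 [543.90464954 264.37273885]
 [573.48163669 -14.07404827]]
```

View pics/w7.png

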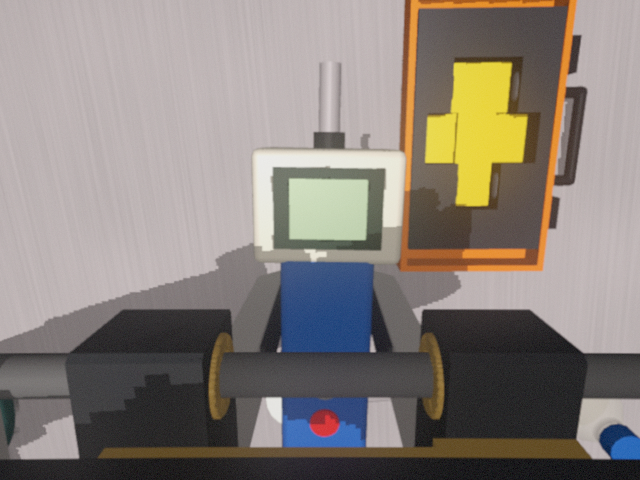

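```bash
python3 - <<'E'
from h import *
import pickle
np.set_printoptions(precision=4,suppress=True)
o,c=pickle.load(open('w7.pkl','rb'));im=cv2.imread('pics/w7.png');H=cv2.cvtColor(im,cv2.COLOR_BGR2HSV)
print('cam',c['T'][:3,3])
y=cv2.inRange(H,(22,120,80),(35,255,255));y[:,:410]=0
pl=lambda px,z:plane('wrist',px,z,c)[:,:2]
def rowspan(m,r): q=np.where(m[r])[0];return q.min(),q.max()+1
# case frame guess yaw
for r in(75,90,100,180,190,198):
    l,rr=rowspan(y,r);a=pl([[l,r+.5]],.032)[0];b=pl([[rr,r+.5]],.014)[0];b2=pl([[rr,r+.5]],.032)[0];print(r,l,rr,a,b,b2,'w',np.linalg.norm(a-b),'mid',(a+b)/2)
for cc in(465,475,485,500):
    q=np.where(y[:,cc])[0];a,b=pl([[cc+.5,q.min()],[cc+.5,q.max()+1]],.014);print('col',cc,q.min(),q.max()+1,a,b,np.linalg.norm(a-b),(a+b)/2)
for cc in(435,442,515,520):
    q=np.where(y[:,cc])[0];a,b=pl([[cc+.5,q.min()],[cc+.5,q.max()+1]],.006);print('notch',cc,q.min(),q.max()+1,a,b,np.linalg.norm(a-b),(a+b)/2)
# orange outer edges
og=cv2.inRange(H,(5,150,80),(18,255,255));og[:,:390]=0
for r in(30,60,100,200,230):
    l,rr=rowspan(og,r);a,b=pl([[l,r+.5],[rr,r+.5]],.032);print('or',r,l,rr,a,b,np.linalg.norm(a-b),(a+b)/2)
for cc in(430,470,520):
    q=np.where(og[:,cc])[0];print('orcol',cc,q.min(),q.max()+1,pl([[cc+.5,q.max()+1]],.032),pl([[cc+.5,q.max()+1]],0.))
# held meter axis
P=o['tool_pos'];zt=P[2]-.0024+.020
b=cv2.inRange(H,(100,120,40),(130,255,255))
for r in(275,300,330,440):
    q=np.where(b[r,250:400])[0]+250;m=pl([[q.min(),r+.5],[q.max()+1,r+.5]],zt);print('blue',r,q.min(),q.max()+1,np.linalg.norm(m[0]-m[1]),m.mean(0))
E
```

```text
cam [0.4781 0.2587 0.4138]
75 453 512 [0.5918 0.308 ] [0.6506 0.3064] [0.6428 0.3043] w 0.05879295795340632 mid [0.6212 0.3072]
90 453 510 [0.5919 0.2956] [0.6493 0.2936] [0.6416 0.2921] w 0.0574372906837117 mid [0.6206 0.2946]
100 451 509 [0.5902 0.2874] [0.6487 0.2849] [0.641  0.2838] w 0.05858969689640608 mid [0.6195 0.2862]
180 457 491 [0.5961 0.2166] [0.6343 0.2124] [0.6273 0.2144] w 0.03846752089273585 mid [0.6152 0.2145]
190 457 490 [0.5961 0.2073] [0.6336 0.2027] [0.6266 0.2052] w 0.03774023560745988 mid [0.6149 0.205 ]
198 456 489 [0.5953 0.1999] [0.6328 0.1949] [0.6259 0.1978] w 0.03789107230887431 mid [0.614  0.1974]
col 465 62 207 [0.6083 0.321 ] [0.6101 0.1881] 0.13289051095946006 [0.6092 0.2545]
col 475 62 207 [0.6173 0.3203] [0.6199 0.1874] 0.1329133377260254 [0.6186 0.2539]
col 485 61 207 [0.6263 0.3205] [0.6296 0.1868] 0.1337807582428073 [0.6279 0.2536]
col 500 61 164 [0.6397 0.3195] [0.6429 0.2275] 0.09206887975667472 [0.6413 0.2735]
notch 435 115 164 [0.5832 0.2773] [0.583  0.2313] 0.04600122153444563 [0.5831 0.2543]
notch 442 115 164 [0.5899 0.2768] [0.5899 0.2308
[... 298 characters left out ...]
0 405 570 [0.5503 0.3231] [0.6917 0.3127] 0.14171300987888785 [0.621  0.3179]
or 100 405 564 [0.5497 0.2903] [0.689  0.2802] 0.13964685275814015 [0.6193 0.2852]
or 200 405 552 [0.5478 0.2013] [0.6841 0.1919] 0.13663249811649128 [0.6159 0.1966]
or 230 403 547 [0.5452 0.1726] [0.6811 0.1635] 0.13619636368605964 [0.6132 0.1681]
orcol 430 0 271 [[0.5709 0.1304]] [[0.5787 0.1197]]
orcol 470 0 454 [[ 0.6118 -0.0804]] [[ 0.623  -0.1088]]
orcol 520 0 454 [[ 0.6655 -0.0834]] [[ 0.6812 -0.1121]]
blue 275 282 372 0.03397539565576915 [0.475 0.21 ]
blue 300 281 372 0.03485682935984208 [0.4741 0.2   ]
blue 330 281 372 0.03547498345677017 [0.4733 0.1876]
blue 440 283 365 0.03413167677551315 [0.4689 0.1383]
```

Request:
carry_out(increments=[[255,[8,16,0],-0.8],[255,[15,30,0],0],[255,[15,30,0],0],[255,[15,30,0],0],[255,[10,20,0],0],[255,[5,12,0],0],[255,[0,2,0],0],[255,[0,0,0],0]])

```text
time: 23.85
tool_pos: [0.6175, 0.2527, 0.2493]
ee_rot: [-3.14, 0.001, 1.517]
wrist_force: [-0.3, -0.2, -1.3]
width: 0.0359
finger_force: 29.9
```

Request:
carry_out(increments=[[255,[0,0,15],0],[255,[0,0,35],0],[255,[0,0,40],0],[255,[0,0,40],0],[255,[0,0,25],0],[255,[0,0,10],0],[255,[0,0,0],0],[255,[0,0,0],0]])

```text
time: 24.65
tool_pos: [0.6183, 0.253, 0.0871]
ee_rot: [3.139, -0.001, 1.518]
wrist_force: [-0.2, 0.5, -1.0]
width: 0.0361
finger_force: 29.9
```

```bash
cat > rem.py <<'E'
from h import *
o=robot.get_obs();P=o['tool_pos'];y=o['ee_rot'][2];T=np.array([.6178,.2532])
d=T-P[:2];u=np.array([np.cos(y),np.sin(y)]);v=np.array([np.sin(y),-np.cos(y)])
print(o['time'],P,'yaw',y,'dx,dy mm',d@u*1e3,d@v*1e3,'F',o['wrist_force'],'M',o['wrist_torque'],o['width'],o['finger_force'])
E
python3 rem.py
```

```text
24.65 [0.61827759 0.25300364 0.08707546] yaw 1.517895765798935 dx,dy mm 0.17083700990407616 -0.48730887890422414 F [-0.22652763  0.465753   -1.00442381] M [ 0.05183669 -0.09332165 -0.01509125] 0.0361210542467235 29.858271181583405
```

Request:
carry_out(increments=[[255,[0,0,10],0],[255,[0,0,10],0],[255,[0,0,6],0],[255,[0,0,2],0],[255,[0,0,1],0],[255,[0,0,0],0]])

```text
time: 25.25
tool_pos: [0.6177, 0.2528, 0.0562]
ee_rot: [-3.142, 0.0, 1.518]
wrist_force: [0.3, -0.2, -1.3]
width: 0.0356
finger_force: 29.9
```

Request:
carry_out(increments=[[255,[0,0,1],0],[255,[0,0,1],0],[255,[0,0,1],0],[255,[0,0,0],0]])

```text
time: 25.65
tool_pos: [0.6178, 0.2529, 0.0534]
ee_rot: [3.141, -0.0, 1.518]
wrist_force: [-0.2, 0.7, -2.0]
width: 0.0361
finger_force: 29.9
```

```bash
python3 rem.py
```

```text
25.65 [0.61776204 0.25291528 0.05337212] yaw 1.5181080328874252 dx,dy mm 0.2863246337628164 0.02291484854183405 F [-0.21823332  0.66070844 -2.00311572] M [ 0.00363317 -0.10097834 -0.05520235] 0.03613074676478582 29.857230484485626
```

Past the foam top without contact. Continue.

Request:
carry_out(increments=[[255,[0,0,1],0],[255,[0,0,1],0],[255,[0,0,0],0]])

```text
time: 25.95
tool_pos: [0.618, 0.2536, 0.0518]
ee_rot: [3.14, -0.002, 1.518]
wrist_force: [-0.1, 3.2, -0.2]
width: 0.0357
finger_force: 29.9
```

Request:
carry_out(increments=[[255,[0,0,1],0],[255,[0,0,1],0],[255,[0,0,1],0],[255,[0,0,0],0]])

```text
time: 26.35
tool_pos: [0.6177, 0.2537, 0.0483]
ee_rot: [3.141, -0.002, 1.519]
wrist_force: [0.1, 4.9, -1.0]
width: 0.0357
finger_force: 29.8
```

Request:
carry_out(increments=[[255,[0,0,1],0],[255,[0,0,1],0],[255,[0,0,0],0]])

```text
time: 26.65
tool_pos: [0.6182, 0.2537, 0.0472]
ee_rot: [3.14, -0.002, 1.518]
wrist_force: [0.2, 4.8, 2.3]
width: 0.0359
finger_force: 29.9
```

```bash
python3 rem.py
```

```text
26.65 [0.61818336 0.25371735 0.04722665] yaw 1.5183121748894037 dx,dy mm -0.5367535832160613 -0.3556949298675059 F [0.18790831 4.7990382  2.29748739] M [ 8.44840817e-01 -8.76493835e-02 -5.69533659e-04] 0.03585147645952185 29.855005145072937
```

Request:
carry_out(increments=[[255,[1,0,1],0],[255,[0,0,1],0],[255,[0,0,0],0]])

```text
time: 26.95
tool_pos: [0.6186, 0.2538, 0.0461]
ee_rot: [3.139, -0.0, 1.518]
wrist_force: [-0.3, 3.5, 6.6]
width: 0.0356
finger_force: 29.8
```

Request:
carry_out(increments=[[255,[0,0,1],0],[255,[0,0,1],0],[255,[0,0,0],0]])

```text
time: 27.25
tool_pos: [0.6187, 0.2538, 0.045]
ee_rot: [3.138, -0.0, 1.518]
wrist_force: [-1.8, 2.0, 9.1]
width: 0.0359
finger_force: 29.8
```

```bash
python3 rem.py
```

```text
27.25 [0.61871872 0.25375747 0.0450408 ] yaw 1.518071686318613 dx,dy mm -0.6051076099817224 -0.8880620881757204 F [-1.75135104  1.97059017  9.06932692] M [0.35660958 0.2359896  0.11018848] 0.03587793781646769 29.842308461666107
```

Request:
carry_out(increments=[[255,[0,0,1],0],[255,[0,0,1],0],[255,[0,0,0],0]])

```text
time: 27.55
tool_pos: [0.6186, 0.2538, 0.0429]
ee_rot: [3.139, -0.0, 1.518]
wrist_force: [-1.5, 2.3, 8.2]
width: 0.0362
finger_force: 29.8
```

Request:
carry_out(increments=[[255,[0,0,1],0],[255,[0,0,1],0],[255,[0,0,0],0]])

```text
time: 27.85
tool_pos: [0.6185, 0.2538, 0.0402]
ee_rot: [3.139, -0.0, 1.518]
wrist_force: [-0.5, 2.7, 6.0]
width: 0.0358
finger_force: 29.8
```

```bash
python3 rem.py
```

```text
27.85 [0.61854301 0.25378641 0.04020282] yaw 1.5181859856420628 dx,dy mm -0.6246717930337672 -0.7111410140864798 F [-0.51391604  2.65153366  6.03605984] M [ 0.42678835 -0.03700699  0.04334751] 0.03580876129625967 29.838530123233795
```

Request:
carry_out(increments=[[255,[0,0,1],0],[255,[0,0,1],0],[255,[0,0,0],0]])

```text
time: 28.15
tool_pos: [0.6185, 0.2538, 0.0381]
ee_rot: [3.139, -0.0, 1.518]
wrist_force: [-0.5, 2.1, 6.4]
width: 0.036
finger_force: 29.8
```

Request:
carry_out(increments=[[255,[0,0,1],0],[255,[0,0,1],0],[255,[0,0,0],0]])

```text
time: 28.45
tool_pos: [0.6186, 0.2538, 0.0362]
ee_rot: [3.139, -0.0, 1.518]
wrist_force: [-1.6, 3.6, 6.6]
width: 0.036
finger_force: 29.8
```

```bash
python3 rem.py
```

```text
28.45 [0.61857798 0.25379705 0.03623152] yaw 1.5181680765225036 dx,dy mm -0.6371456077542359 -0.7454997378810108 F [-1.61317708  3.57889368  6.64946446] M [0.46185566 0.08485874 0.10714472] 0.0360199322297319 29.83971208333969
```

One more mm to feel the pad, then release gently with limited opening.

Request:
carry_out(increments=[[255,[0,0,1],0],[255,[0,0,1],0],[255,[0,0,0],0]])

```text
time: 28.75
tool_pos: [0.6186, 0.2538, 0.0354]
ee_rot: [3.139, -0.0, 1.518]
wrist_force: [-2.5, 2.1, 9.9]
width: 0.0359
finger_force: 29.8
```

```bash
python3 rem.py
```

```text
28.75 [0.61860726 0.2537854  0.0353622 ] yaw 1.5180982082223933 dx,dy mm -0.6271102092595974 -0.7753073048216315 F [-2.54790274  2.12275738  9.87736474] M [0.37126136 0.40413128 0.10255575] 0.035929358658220535 29.8413947224617
```

Request:
carry_out(increments=[[160,[0,0,0],0],[150,[0,0,0],0],[135,[0,0,0],0],[120,[0,0,0],0],[110,[0,0,0],0],[110,[0,0,0],0]])

```text
time: 29.35
tool_pos: [0.6174, 0.2533, 0.0315]
ee_rot: [-3.14, 0.001, 1.518]
wrist_force: [0.6, -0.1, 0.0]
width: 0.0533
finger_force: 0.0
```

Request:
carry_out(increments=[[110,[0,0,-4],0],[110,[0,0,-8],0],[110,[0,0,-15],0],[110,[0,0,-25],0],[110,[0,0,-40],0],[110,[-15,0,-40],0],[110,[-15,0,-40],0],[110,[0,0,0],0]])

```text
time: 30.15
tool_pos: [0.6195, 0.2232, 0.2152]
ee_rot: [3.125, -0.004, 1.516]
wrist_force: [0.9, 0.0, 0.6]
width: 0.0535
finger_force: 0.0
```

```bash
python3 - <<'E'
from h import *
np.set_printoptions(precision=4,suppress=True)
o=robot.get_obs();c=robot.get_calibration('wrist');im=robot.snapshot('wrist');cv2.imwrite('pics/w8.png',im);H=cv2.cvtColor(im,cv2.COLOR_BGR2HSV)
print(o['time'],o['tool_pos'],o['wrist_force'],o['width'])
b=cv2.inRange(H,(100,120,40),(130,255,255));rs=np.where(b.sum(1)>20*255)[0];print('rows',rs.min(),rs.max())
for r in range(rs.min()+5,rs.max(),25):
    q=np.where(b[r])[0]
    m=plane('wrist',[[q.min(),r+.5],[q.max()+1,r+.5]],.054,c);print(r,q.min(),q.max()+1,np.linalg.norm(m[0]-m[1]),m.mean(0))
t=robot.snapshot('top');cv2.imwrite('pics/t8.png',t)
t0=cv2.imread('pics/top0.png')
for nm,(x0,y0,x1,y1) in dict(spray=(280,130,312,170),spoon=(288,178,312,246),sauce=(272,246,304,280)).items():
    print(nm,np.abs(t[y0:y1,x0:x1].astype(int)-t0[y0:y1,x0:x1]).mean())
cv2.imwrite('pics/v8.png',np.hstack([im,cv2.resize(t[130:230,130:165],(160,480))]))
E
```

```text
30.15 [0.6195 0.2232 0.2152] [0.9436 0.0045 0.6444] 0.0535187460315245
rows 194 266
199 299 340 0.03282220908140459 [0.618  0.2465 0.054 ]Traceback (most recent call last):
  File "<stdin>", line 8, in <module>
    return umr_minimum(a, axis, None, out, keepdims, initial, where)
ValueError: zero-size array to reduction operation minimum which has no identity
```

View pics/w8.png

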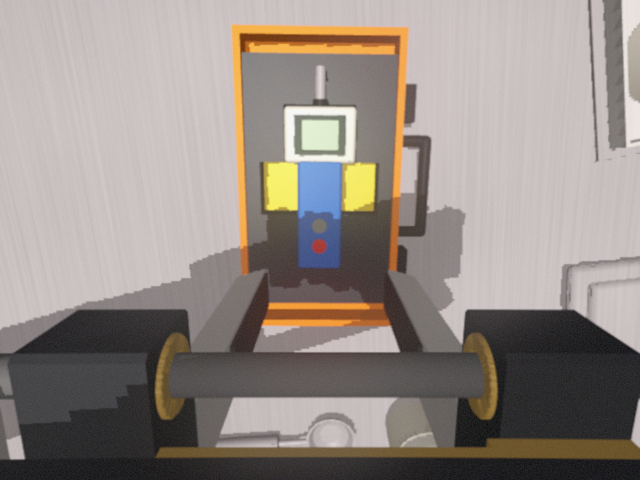

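Request:
carry_out(increments=[[255,[15,0,0],0],[255,[15,0,20],0],[255,[0,0,40],0],[255,[0,0,40],0],[255,[0,0,20],0],[255,[0,0,5],0],[255,[0,0,0],0],[255,[0,0,0],0]])

```text
time: 31.0
tool_pos: [0.6182, 0.2547, 0.0803]
ee_rot: [3.14, -0.001, 1.519]
wrist_force: [0.2, -0.5, -0.2]
width: 0.0006
finger_force: 0.0
```

```bash
python3 rem.py
```

```text
31.0 [0.61822065 0.25469932 0.08026844] yaw 1.5186535833782973 dx,dy mm -1.519204371664427 -0.3419311097387974 F [ 0.1787851  -0.52879835 -0.15542128] M [-0.01266665 -0.12820555 -0.01960413] 0.0005808357204075587 0.0
```

Request:
carry_out(increments=[[255,[0,0,4],0],[255,[0,0,3],0],[255,[0,0,2],0],[255,[0,0,1],0],[255,[0,0,0],0]])

```text
time: 31.5
tool_pos: [0.6176, 0.2537, 0.0692]
ee_rot: [-3.141, 0.0, 1.518]
wrist_force: [-0.3, 0.2, -1.5]
width: 0.0005
finger_force: 0.0
```

Request:
carry_out(increments=[[255,[0,0,1],0],[255,[0,0,1],0],[255,[0,0,0],0]])

```text
time: 31.8
tool_pos: [0.6178, 0.2538, 0.0675]
ee_rot: [3.141, -0.0, 1.518]
wrist_force: [-1.1, -0.3, 0.6]
width: 0.0005
finger_force: 0.6
```

Request:
carry_out(increments=[[255,[0,0,1],0],[255,[0,0,1],0],[255,[0,0,0],0]])

```text
time: 32.1
tool_pos: [0.6179, 0.2539, 0.0673]
ee_rot: [3.14, -0.0, 1.518]
wrist_force: [-3.0, -0.8, 6.8]
width: 0.0002
finger_force: 3.4
```

Request:
carry_out(increments=[[255,[0,0,-4],0],[255,[0,0,-15],0],[255,[0,0,-40],0],[255,[0,0,-40],0],[255,[0,0,-40],0],[255,[0,0,0],0],[255,[0,0,0],0],[255,[0,0,0],0]])

```text
time: 32.9
tool_pos: [0.617, 0.2536, 0.2026]
ee_rot: [-3.139, 0.001, 1.518]
wrist_force: [0.5, 0.6, -0.7]
width: 0.0003
finger_force: 0.0
```

```bash
python3 -c "
from bench import robot
o=robot.get_obs();print(o['time'],o['tool_pos'],o['wrist_force']);print(robot.close_job())"
```

```text
32.9 [0.61701916 0.2535894  0.20260252] [ 0.50508821  0.57817968 -0.70499244]
the job is handed in; nothing more can be done
None
```

The thermometer is home in the case cut-out, display up and probe towards the +y end, with its centre about 34 mm up by touch; it is released, and I handed the job in at 32.9 s, but no verdict came back (I viewed 11 pictures, one over the limit of 10).

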